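# Gauge the sole of a miniature flatiron

## Robot

A 6-joint arm with a two-finger parallel gripper is mounted at the origin on the work surface. World frame = base frame: x ahead of the robot, y to its left, z up, the work surface at z = 0. Lengths are in m, angles in rad, forces in N, time in s.
With the tool pointing down it reaches from about 0.25 to 0.725 m from the base axis. Payload 4 kg.
Tool frame: the origin (TCP) lies at the very end of the fingers, on their centre line; the grasp point (between the pads) lies 19 mm behind it; z points along the fingers, y is the line along which they close (so a half turn about z gives the same grasp; the last joint's range is limited). The gripper opens to 85 mm and grips with 20 to 120 N. Pads are 22 mm wide; open, the fingers measure 114 mm over their backs; the gripper's body (76 mm by 85 mm) begins 54 mm behind the grasp point. The pads swing forward as they close: fully open they stand 13 mm farther back than shut.
Start: joints at [1.165, 0.241, 0.005, 1.335, 0, 1.571], TCP at [0.197, 0.459, 0.231] pointing down, gripper open.
Joint ranges: [-2.72, 2.72], [-1.05, 1.87], [-1.09, 1.28], [-1.99, 2.15], [-1.42, 1.44], [-3.14, 3.14]. Speed limits (rad/s): [2.79, 2.79, 3.14, 3.14, 3.14, 3.14].

## Interface

Orientations are given as a unit quaternion [x, y, z, w].
In Python, from workcell import bot, vision, workorder, boxes_of gives the robot as it stands.
- The arm moves only by the tool send_rows, never from a script. Its argument "motion" is text: rows parted by semicolons, each of 5 numbers parted by spaces: the closure, from -1 (fully open) to 1 (shut), so that 0 is half open, then the shift along the tool's x, y, z in cm, then the turn about the tool's z in rad. In form: claw x y z twist; .... A call has 1 to 5 rows; each row is the pose to reach, as a shift and turn from the pose commanded when the call began, along the tool's axes at that moment; what a row does not reach only later rows make up. A row lasts 1/10 s, in which the tool goes at most 50 mm and 8.59 degrees, less where a joint would pass 70% of its speed; a pose out of reach is approached as far as the arm can. A call with a gripper value outside its range is refused whole. The fingers move at their own pace and stop on an object; the grip force is fixed at half the most. Time passes only in rows, so rows that repeat a pose let the fingers close. It gives the time, the measured TCP pose, the force, the opening and the grip force at its end, in the units of the state.
- bot.get_obs(): the state, without advancing time (a new reading comes with each control period).
- vision.camera(name): name is "scene" or "top"; returns the picture (480x640x3 uint8, red, green, blue); there is no depth.
- vision.camera_model(name): a dict with "fov_y" (degrees; the focal length in pixels is half the picture's height over the tangent of half this angle, whatever the lens; pixels are square), "cx", "cy" (the principal point, pixels), "k1" (the pictures are not rectified: a ray, as slopes to the right and down, at radius r is drawn at 1 + k1 r^2 times it, then the intrinsics apply), "world_from_camera" (4x4, takes a point from camera to world coordinates). Camera axes: x right, y down, z forward; pixel columns grow to the right and rows downward; lengths in m; the calibration is good to about 2 mm. A picture is of the moment at which its call begins. camera_model takes no time and is no camera call.
- workorder.job_done(): hands the job in; it is judged then, once.
Trained networks look in the newest picture that a camera, given by its name, has taken for a name from the list of things; names that differ only in an ending like _2 or _b are one class to them, and where a whole thing is asked for, a point or a joint stands for the part that bears it (a point fixed in the world has none). Each returns a list of dicts, best first, with "conf" (0 to 1); they miss things now and then, are a little off and sometimes report something else, mostly with a low value. They report only what shows in the picture. A call takes as long as a camera call. They do not tell look-alikes from the thing itself.
- boxes_of(camera, target): "rect" ([centre column, centre row, width, height] in pixels, round what is visible of it).
The state is a dict: "clock": time; "joint_pos": joint angles; "joint_vel": joint speeds; "tau": joint torques, N m; "eef_pos": TCP position; "tool_rot": TCP orientation; "ft_force": force on the tool from outside, world axes, zero at the start; "ft_torque": the same for the moment, N m; "grip_width": finger opening in m; "grasp_force": force on a finger pad.
Only numpy, scipy, OpenCV 4.12 (cv2) and the standard library are available. Lean on these libraries where they do the work, as an engineer would, in place of code of your own. Each camera call takes 0.05 s, during which the arm holds its last target. There are 200 camera calls.

## Task

Measure the little flatiron's body height for the collection ledger: slide it along the gauge plate, without lifting it, until its toe points straight at the red mark on the column and the brass roundel on its deck lies centred under the raised gauge foot. Then press the yellow pad gently down until the sprung foot stands on the roundel with its spring pushed in about half way, and let go, leaving the gauge standing there. Leave the thimbles and the sewing bird where they are.

Things in the scene. Friction and masses are not known exactly. Their poses are not given: they have to be found in the camera images.
- gauge: Height gauge, fixed: grey plate 340 (x) by 260 (y) by 12 mm thick; origin at the centre of its underside, on the table, x towards the column. The column, 34 mm wide and 233 mm high above the plate, has its front face at x = +139 mm with the red mark on it at y = 0; a thin red line runs along the plate at y = 0. The vertical axis of foot and pad is at x = +75, y = 0 mm.
- slide (a joint): Height in m of the blue carriage on the column, 0 to 0.118, growing upwards: it equals the height above the plate's top of the foot's underside when the foot spring is fully out. It stays where it is left (about 6 N of friction; its weight alone does not move it). Pressed down by the pad.
- foot (a joint): How far in m the sprung foot is pushed up into the carriage: 0 fully out, 0.014 bottomed. Spring force 1 N at 0 growing to 3.8 N at 0.014, less than the carriage's friction, so the carriage is not pushed back. With the foot standing on a surface of height h above the plate's top, slide = h + foot.
- foot_tip (a point): Centre of the flat underside of the steel foot, a disc 16 mm in diameter on a thin vertical stem in the carriage.
- pad_top (a point): Centre of the top of the yellow round press pad, 32 mm in diameter, on the carriage, straight above the foot: 85 mm above the foot's underside when the spring is fully out. The carriage's blue arm runs from under the pad to the column; only the column stands higher than the pad.
- iron: Miniature black cast iron flatiron, 0.5 to 0.9 kg, loose, standing on the gauge plate. Pointed toe towards its +x, flat heel to -x; 140 mm long (x -70 to +70), 60 mm wide at the heel half, flat deck 34 mm above the sole; origin at the middle of the sole, z up.
- iron_handle (a point): Middle of the dark wooden handle bar of the iron, at x = -40, z = 74 mm of the iron; the bar is 66 mm long along the iron's x, 18 mm wide and 20 mm high, its top 84 mm above the sole, with 30 mm free between it and the deck. Two posts join its ends to the deck.
- iron_roundel (a point): Centre of the flat brass roundel, 26 mm in diameter, flush in the iron's deck ahead of the handle: x = +34, y = 0, z = 34 mm of the iron.
- iron_toe (a point): Tip of the iron's toe at the sole, x = +70 mm of the iron.
- pink_thimble: Pink porcelain thimble, 30 mm in diameter, 38 mm high, standing loose on the table; origin under its centre.
- silver_thimble: Silver thimble, 30 mm in diameter, 38 mm high, standing loose on the table; origin under its centre.
- sewing_bird: Cream tin sewing bird on a clamp foot, about 115 mm long along its x, 35 mm wide, 77 mm high, loose on the table; origin under the foot's centre.
Things that resemble listed ones, but are neither listed nor needed, are in the scene too. What is meant by the iron is not blue, and is the smaller of those in its own colour.

How it is judged:
On the way:
1. the iron is placed, toe to the red mark and roundel under the foot, while the foot is still raised clear of it (horizontal distance between foot_tip and iron_roundel below 0.01 m and angle between the x axis of iron and the x axis of gauge, either way round below 0.2 rad and x of iron_toe in the frame of gauge above 0.08 m and angle between iron's own z axis and vertical below 0.05 rad and height (world z) of iron below 0.015 m and value of joint slide above 0.06 m and contact force between foot and iron below 0.1 N), for 0.2 s.
At the end, for the whole second after the job is handed in: Iron flat on the plate, toe to the column within 0.2 rad, roundel within 10 mm of the foot axis; foot standing on it (deck height within 2 mm), spring pushed in 2 to 11.5 mm; all let go and at rest; thimbles and bird within 20 mm of their starts (horizontal distance between foot_tip and iron_roundel below 0.01 m and angle between the x axis of iron and the x axis of gauge, either way round below 0.2 rad and x of iron_toe in the frame of gauge above 0.08 m and angle between iron's own z axis and vertical below 0.05 rad and height (world z) of iron below 0.015 m and value of joint foot between 0.002 and 0.0115 m and z of foot_tip in the frame of iron between 0.032 and 0.0355 m and linear speed of iron below 0.01 m/s and velocity of joint slide between -0.003 and 0.003 m/s and distance of each of pink_thimble, silver_thimble, sewing_bird from where it was at the start of the episode below 0.02 m); the robot touches nothing.
It fails at once if a thimble or the sewing bird is moved more than 20 mm (distance of any of pink_thimble, silver_thimble, sewing_bird from where it was at the start of the episode above 0.02 m).
It fails at once if the iron is lifted off the plate (its origin more than 15 mm above the plate's top) (height (world z) of iron above 0.027 m).
It fails at once if the iron is tipped more than 0.35 rad (angle between iron's own z axis and vertical above 0.35 rad).
It fails at once if the foot is rammed on the iron with more than 15 N (contact force between foot and iron above 15 N).
It also fails if it takes over 54 s, if anything falls off the work surface, if the arm or the gripper's body presses on something with over 40 N, if the wrist force passes 120 N, or if a joint passes its speed limit or range.

## Working session

There is one attempt and no reset: what is moved stays moved. The work goes in short steps, Python scripts to look and compute and a tool call to move; the robot and the scene stay as the last step left them, time stands still between calls to the robot, and variables do not carry over. Pictures are saved under pics/ and viewed, at most 10 in all, crops included, and the job is handed in when it is done.

Besides the shell and the picture viewer there is one more tool, called by a JSON object that holds its "name" and its "arguments". send_rows: Moves the arm, as the interface text tells. Its arguments: {"type":"object","properties":{"motion":{"type":"string"}},"required":["motion"]}

```bash
mkdir -p pics; cat > h.py <<'E'
import numpy as np, cv2
from workcell import bot, vision, workorder, boxes_of
def K(n):
    m=vision.camera_model(n); f=240/np.tan(np.radians(m["fov_y"])/2)
    return m,np.array([[f,0,m["cx"]],[0,f,m["cy"]],[0,0,1.]]),np.array([m["k1"],0,0,0,0.])
def pix2z(n,uv,z):
    m,k,d=K(n); T=np.array(m["world_from_camera"])
    p=cv2.undistortPoints(np.array([[uv]],float),k,d)[0,0]
    r=T[:3,:3]@[p[0],p[1],1]; o=T[:3,3]
    return o+r*(z-o[2])/r[2]
def w2pix(n,P):
    m,k,d=K(n); T=np.linalg.inv(np.array(m["world_from_camera"]))
    return cv2.projectPoints(np.atleast_2d(np.array(P,float)),cv2.Rodrigues(T[:3,:3])[0],T[:3,3],k,d)[0][:,0]
def shot(n,f):
    a=vision.camera(n); cv2.imwrite("pics/"+f,a[...,::-1]); return a
E
python3 - <<'E'
from h import *
for n in("top","scene"):
    shot(n,n+"1.png"); print(n,np.round(vision.camera_model(n)["world_from_camera"],3).tolist())
    for t in("gauge","iron","pad_top","pink_thimble","silver_thimble","sewing_bird"):
        print(t,[(np.round(b["rect"]).tolist(),round(b["conf"],2)) for b in boxes_of(n,t)])
print(bot.get_obs())
E
```

```text
top [[-0.02, -0.996, 0.09, 0.337], [-1.0, 0.02, 0.002, 0.063], [-0.004, -0.09, -0.996, 1.452], [0.0, 0.0, 0.0, 1.0]]
gauge [([354.0, 171.0, 143.0, 181.0], 0.81), ([376.0, 118.0, 26.0, 49.0], 0.67)]
iron [([196.0, 261.0, 46.0, 79.0], 0.91), ([352.0, 210.0, 32.0, 58.0], 0.69), ([447.0, 310.0, 52.0, 44.0], 0.66)]
pad_top [([375.0, 121.0, 27.0, 49.0], 0.67)]
pink_thimble [([259.0, 202.0, 9.0, 14.0], 0.5)]
silver_thimble [([452.0, 162.0, 10.0, 12.0], 0.57)]
sewing_bird [([448.0, 210.0, 17.0, 41.0], 0.76)]
scene [[0.836, 0.433, -0.338, 0.748], [0.549, -0.65, 0.525, -0.388], [0.007, -0.624, -0.781, 0.781], [0.0, 0.0, 0.0, 1.0]]
gauge [([351.0, 356.0, 224.0, 211.0], 0.59)]
iron [([317.0, 304.0, 60.0, 68.0], 0.87), ([352.0, 356.0, 224.0, 213.0], 0.68), ([146.0, 343.0, 100.0, 44.0], 0.61)]
pad_top [([412.0, 344.0, 76.0, 76.0], 0.71)]
pink_thimble [([382.0, 243.0, 12.0, 16.0], 0.71)]
silver_thimble [([293.0, 467.0, 20.0, 22.0], 0.81), ([316.0, 303.0, 63.0, 66.0], 0.24)]
sewing_bird [([236.0, 400.0, 49.0, 52.0], 0.9)]
{'clock': 0.7, 'joint_pos': array([1.16500514e+00, 2.40563369e-01, 4.97523980e-03, 1.33518968e+00,
       2.46423081e-05, 1.57079709e+00]), 'joint_vel': array([-0.00060787,  0.00043761, -0.00110972,  0.00062835, -0.00022108,
       -0.00123924]), 'tau': array([ 1.50980054e-04, -3.72077966e+01,  2.52644438e+01,  9.64539431e-04,
        7.62080822e-05, -1.24152302e-05]), 'eef_pos': array([0.19736284, 0.45939069, 0.23131531]), 'tool_rot': array([ 2.01506741e-01,  9.79487128e-01,  1.15516132e-05, -1.02027203e-05]), 'ft_force': array([-0.65135831, -0.66247378, -0.98152393]), 'ft_torque': array([ 0.03290213,  0.00265487, -0.02106793]), 'grasp_force': 0.0, 'grip_width': 0.08544212998742536}
```

```bash
python3 - <<'E'
import cv2
a=cv2.imread("pics/top1.png"); cv2.imwrite("pics/top1c.png",cv2.resize(a[70:270,250:510],(780,600),interpolation=cv2.INTER_CUBIC))
b=cv2.imread("pics/scene1.png"); cv2.imwrite("pics/scene1c.png",cv2.resize(b[220:480,190:510],(739,600),interpolation=cv2.INTER_CUBIC))
E
```

```text
(no output)
```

View pics/top1c.png

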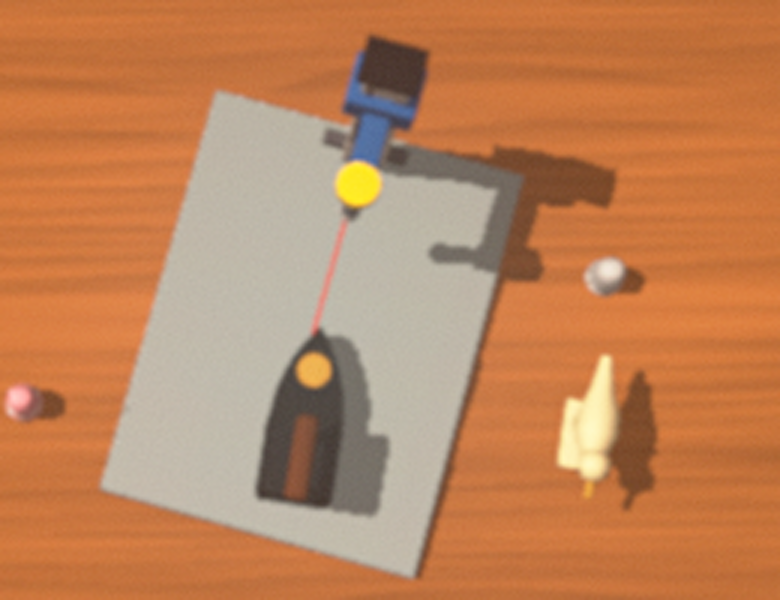

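View pics/scene1c.png

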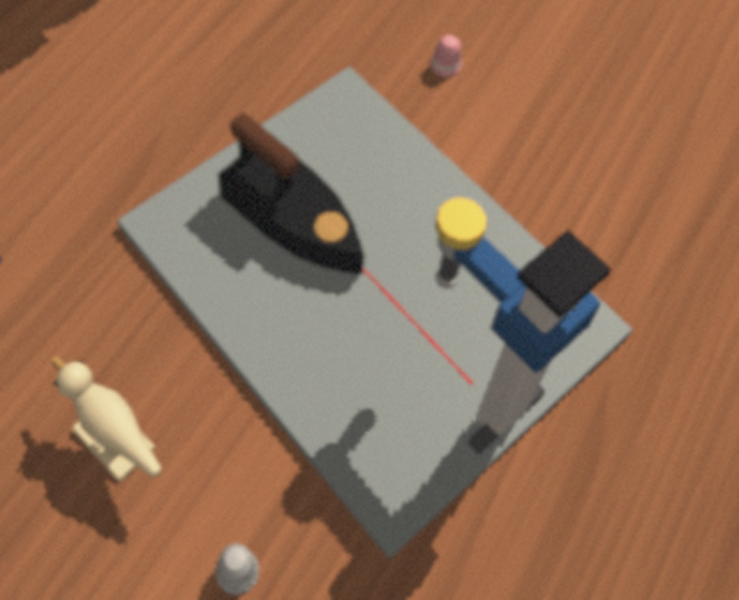

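The top crop shows the plate corners at about (217,92), (522,175), (415,578) and (101,488), the roundel at (313,370), the toe at (318,332), the handle bar from (305,415) to (295,500), and the yellow pad at (358,185). The iron standing on the plate is black and is the small one. In the scene crop the roundel is at (331,227), the pad at (461,222) and the toe at (362,270).

```bash
cat > m.py <<'E'
from h import *
def tri(uv1,uv2):
    R=[]
    for n,uv in(("top",uv1),("scene",uv2)):
        a,b=pix2z(n,uv,0),pix2z(n,uv,.3); d=(b-a)/np.linalg.norm(b-a); R.append((a,np.eye(3)-np.outer(d,d)))
    return np.linalg.solve(sum(M for _,M in R),sum(M@a for a,M in R))
def blob(img,lo,hi,c,r):
    h=cv2.cvtColor(np.ascontiguousarray(img),cv2.COLOR_RGB2HSV); m=cv2.inRange(h,lo,hi)
    z=np.zeros_like(m); cv2.circle(z,tuple(int(v) for v in c),r,255,-1); M=cv2.moments(m&z,True)
    return (M["m10"]/max(M["m00"],1),M["m01"]/max(M["m00"],1)),M["m00"]
E
python3 - <<'E'
from m import *
t=cv2.imread("pics/top1.png")[...,::-1]; s=cv2.imread("pics/scene1.png")[...,::-1]
tc=lambda x,y:(250+x/3,70+y/3); sc=lambda x,y:(190+x*320/739,220+y*260/600)
c=[pix2z("top",tc(*p),.012)[:2] for p in((217,92),(522,175),(415,578),(101,488))]
c=np.array(c); print(c.round(4).tolist(),[np.linalg.norm(c[i]-c[(i+1)%4]).round(3) for i in range(4)])
ctr=c.mean(0); xa=(c[0]+c[1]-c[2]-c[3]); yaw=np.arctan2(xa[1],xa[0]); xa=xa/np.linalg.norm(xa); ya=np.array([-xa[1],xa[0]])
print("gauge",ctr,yaw,"axis",ctr+.075*xa)
pt,ps=blob(t,(24,150,150),(35,255,255),tc(358,185),14),blob(s,(24,150,120),(35,255,255),sc(461,222),18)
print("pad",pt,ps,tri(pt[0],ps[0]))
rt,rs=blob(t,(10,90,120),(24,255,255),tc(313,370),8),blob(s,(10,90,90),(24,255,255),sc(331,227),12)
r1=pix2z("top",rt[0],.046);r2=pix2z("scene",rs[0],.046)
print("roundel",rt,rs,r1,r2,tri(rt[0],rs[0]))
h1=pix2z("top",tc(305,415),.096);h2=pix2z("top",tc(295,500),.096)
print("handle",h1,h2); d=h1-h2; print("handle yaw",np.arctan2(d[1],d[0]),np.linalg.norm(d))
toe=pix2z("top",tc(318,332),.012);heel=(pix2z("top",tc(257,496),.046)+pix2z("top",tc(330,506),.046))/2
d=r1-heel;print("toe",toe,"heel",heel,np.arctan2(d[1],d[0]),np.linalg.norm(d))
g=lambda p:((p[:2]-ctr)@xa,(p[:2]-ctr)@ya)
print("in gauge: roundel",g(r1),"pad",g(tri(pt[0],ps[0])))
E
```

```text
[[0.7782, 0.0406], [0.7044, -0.2053], [0.38, -0.1081], [0.4567, 0.1398]] [np.float64(0.257), np.float64(0.339), np.float64(0.259), np.float64(0.336)]
gauge [ 0.57980836 -0.03325031] -0.29521861773557806 axis [ 0.65156375 -0.05507149]
pad ((368.83916083916085, 130.94405594405595), 143.0) ((385.72549019607845, 316.45098039215685), 51.0) [ 0.65214353 -0.05518984  0.19444557]
roundel ((354.1653543307087, 192.83464566929135), 127.0) ((332.92528735632186, 317.68390804597703), 174.0) [ 0.54426711 -0.02887485  0.046     ] [ 0.54513549 -0.02925113  0.046     ] [ 0.54462802 -0.02881471  0.0448017 ]
handle [ 0.50172076 -0.01905976  0.096     ] [ 0.4377657  -0.00993655  0.096     ]
handle yaw -0.14169448194266263 0.06460249593353846
toe [ 0.57875067 -0.03628155  0.012     ] heel [ 0.44070697 -0.01142347  0.046     ] -0.16694599573442293 0.10502025044032434
in gauge: roundel (np.float64(-0.03527671722619385), np.float64(-0.006154517768990362)) pad (np.float64(0.07558913622424034), np.float64(5.54521944288022e-05))
```

{"name": "send_rows", "arguments": {"motion": "-1 -3.8 -2.9 0 0; -1 -7.6 -5.8 0 0; -1 -11.4 -8.7 0 0; -1 -15.2 -11.6 0 0; -1 -19 -14.5 0 0"}}

```text
clock: 1.2
eef_pos: [0.3153, 0.2496, 0.2315]
tool_rot: [0.201, 0.98, 0.0, 0.0]
ft_force: [0.6, -0.1, 0.9]
grip_width: 0.0854
grasp_force: 0.0
```

{"name": "send_rows", "arguments": {"motion": "-1 -3.8 -2.9 0 0; -1 -7.6 -5.8 0 0; -1 -11.4 -8.7 0 0; -1 -15.2 -11.6 0 0; -1 -19 -14.5 0 0"}}

```text
clock: 1.7
eef_pos: [0.4328, 0.041, 0.2317]
tool_rot: [0.202, 0.979, 0.0, 0.0]
ft_force: [0.9, 0.4, 0.6]
grip_width: 0.0857
grasp_force: 0.0
```

{"name": "send_rows", "arguments": {"motion": "-1 -2.6 -2 1 -0.12; -1 -5.2 -4 4 -0.25; -1 -5.2 -4 7 -0.25; -1 -5.2 -4 7 -0.25; -1 -5.2 -4 7 -0.25"}}

```text
clock: 2.2
eef_pos: [0.4635, -0.0143, 0.1614]
tool_rot: [0.078, 0.997, 0.0, -0.001]
ft_force: [0.3, -0.8, 0.3]
grip_width: 0.0851
grasp_force: 0.0
```

```bash
cat >> m.py <<'E'
def go(p,yaw):  # yaw = world angle of tool y
    from scipy.spatial.transform import Rotation as R
    o=bot.get_obs(); q=R.from_quat(o["tool_rot"]); M=q.as_matrix()
    y=np.arctan2(M[1,1],M[0,1]); print("t",o["clock"],"tcp",o["eef_pos"].round(4),"yaw",y.round(4),"z",M[:,2].round(3),"F",o["ft_force"].round(1),"w",round(o["grip_width"],4))
    print("cm",(100*M.T@(np.array(p)-o["eef_pos"])).round(2),"twist",-(yaw-y))
E
python3 - <<'E'
from m import *
go([.4626,-.0148,.069],1.416)
E
```

```text
t 2.2 tcp [ 0.4635 -0.0143  0.1614] yaw 1.4148 z [-0.002  0.    -1.   ] F [ 0.3 -0.8  0.3] w 0.0851
cm [ 0.07 -0.07  9.24] twist -0.0012156680127874964
```

{"name": "send_rows", "arguments": {"motion": "-1 0.1 -0.1 4 0; -1 0.1 -0.1 7 0; -1 0.1 -0.1 9.1 0; -1 0.1 -0.1 9.1 0; -1 0.1 -0.1 9.1 0"}}

```text
clock: 2.7
eef_pos: [0.4641, -0.0146, 0.0721]
tool_rot: [0.077, 0.997, 0.0, 0.001]
ft_force: [1.1, 0.8, 1.1]
grip_width: 0.0851
grasp_force: 0.0
```

{"name": "send_rows", "arguments": {"motion": "0 0 0 0 0; 0.5 0 0 0 0; 1 0 0 0 0; 1 0 0 0 0; 1 0 0 0 0"}}

```text
clock: 3.2
eef_pos: [0.4631, -0.015, 0.0707]
tool_rot: [0.078, 0.997, 0.0, 0.0]
ft_force: [1.0, 1.3, 3.7]
grip_width: 0.0168
grasp_force: 62.4
```

{"name": "send_rows", "arguments": {"motion": "1 0 0 0 0; 1 0 0 0 0; 1 0 0 0 0; 1 0 0 0 0; 1 0 0 0 0"}}

```text
clock: 3.7
eef_pos: [0.4631, -0.015, 0.0707]
tool_rot: [0.078, 0.997, 0.0, 0.0]
ft_force: [-0.7, 1.6, 5.3]
grip_width: 0.0174
grasp_force: 62.7
```

```bash
python3 - <<'E'
from m import *
go([.4626,-.0148,.069],1.416)
t=shot("top","top2.png"); s=shot("scene","scene2.png")
cv2.imwrite("pics/top2c.png",cv2.resize(np.ascontiguousarray(t[90:260,260:460,::-1]),(700,595)))
b,c=blob(t,(10,90,120),(24,255,255),(354,193),8),blob(s,(10,90,90),(24,255,255),(333,318),12)
print(b,c,pix2z("top",b[0],.046),pix2z("scene",c[0],.046))
E
```

```text
t 3.7 tcp [ 0.4631 -0.015   0.0707] yaw 1.4153 z [ 0.001  0.    -1.   ] F [-0.7  1.6  5.3] w 0.0174
cm [0.06 0.01 0.17] twist -0.0006900103856466444
((0.0, 0.0), 0.0) ((333.04545454545456, 317.5681818181818), 176.0) [1.04777391 0.83584729 0.046     ] [ 0.54519116 -0.0289241   0.046     ]
```

View pics/top2c.png

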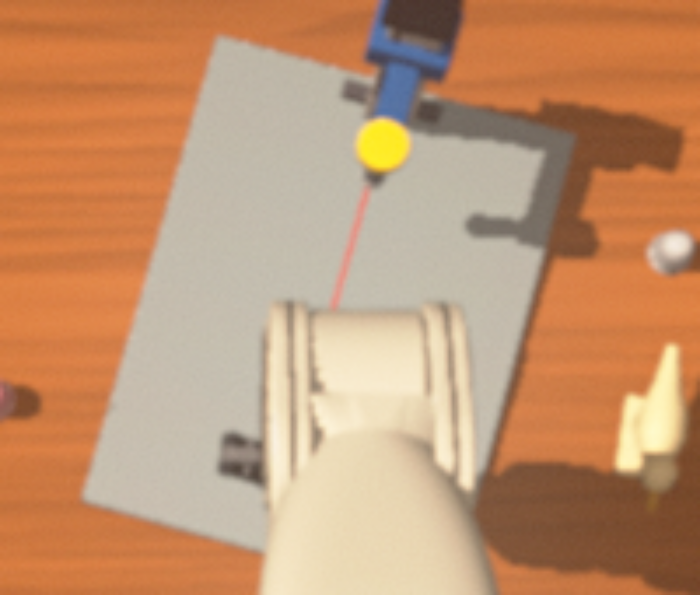

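The top view shows the gripper and wrist covering the iron. The pad is at crop (383,145) and the wrist front edge at row 303. I'll check the wrist's clearance in the scene view.

```bash
python3 - <<'E'
import cv2
b=cv2.imread("pics/scene2.png"); cv2.imwrite("pics/scene2c.png",cv2.resize(b[80:480,150:510],(540,600)))
E
```

```text
(no output)
```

View pics/scene2c.png

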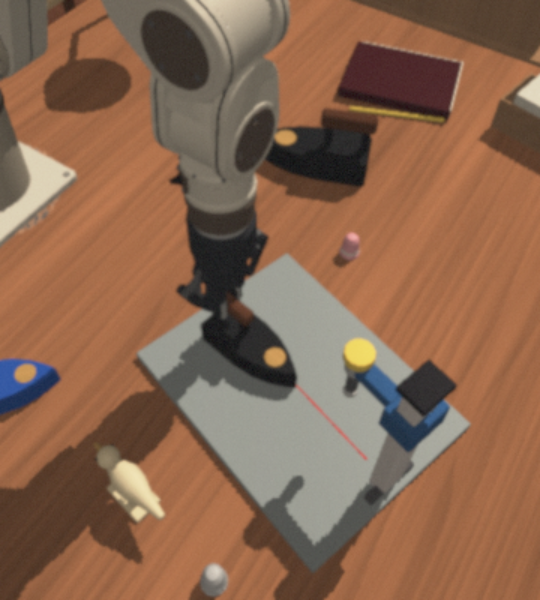

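{"name": "send_rows", "arguments": {"motion": "1 -1 0 0 0.02; 1 -2.2 0 0 0.04; 1 -3.5 0 0 0.06; 1 -4.8 0 0 0.08; 1 -6 0 0 0.1"}}

```text
clock: 4.3
eef_pos: [0.5177, -0.0235, 0.0707]
tool_rot: [0.128, 0.992, 0.0, -0.004]
ft_force: [-14.8, 5.2, 16.8]
grip_width: 0.0168
grasp_force: 64.5
```

```bash
python3 - <<'E'
from m import *
go([.5729,-.0311,.0707],1.2756)
s=shot("scene","scene3.png")
c=blob(s,(10,90,90),(24,255,255),w2pix("scene",[.604,-.037,.046])[0],16); print(c,pix2z("scene",c[0],.046))
E
```

```text
t 4.3 tcp [ 0.5177 -0.0235  0.0707] yaw 1.3144 z [-0.009  0.002 -1.   ] F [-14.8   5.2  16.8] w 0.0168
cm [-5.53  0.67 -0.05] twist 0.03884042321454717
((352.3756345177665, 338.53807106598987), 197.0) [ 0.59678297 -0.04570593  0.046     ]
```

{"name": "send_rows", "arguments": {"motion": "1 -1 0.1 -0.1 0.01; 1 -2.2 0.3 -0.1 0.02; 1 -3.4 0.4 -0.1 0.03; 1 -4.4 0.5 -0.1 0.04; 1 -5.1 0.6 -0.1 0.04"}}

```text
clock: 4.85
eef_pos: [0.5702, -0.0315, 0.0707]
tool_rot: [0.148, 0.989, -0.0, -0.003]
ft_force: [-9.7, 1.2, 9.6]
grip_width: 0.017
grasp_force: 63.4
```

{"name": "send_rows", "arguments": {"motion": "1 0 0 0 0; 1 0 0 0 0; 1 0 0 0 0"}}

```text
clock: 5.15
eef_pos: [0.5715, -0.0317, 0.0707]
tool_rot: [0.148, 0.989, -0.0, -0.001]
ft_force: [-4.6, 0.4, 2.6]
grip_width: 0.0169
grasp_force: 62.7
```

```bash
python3 - <<'E'
from m import *
go([.5729,-.0311,.0707],1.2756)
t=shot("top","top4.png");s=shot("scene","scene4.png")
c=blob(s,(10,90,90),(23,255,255),w2pix("scene",[.651,-.055,.046])[0],16); print(c,pix2z("scene",c[0],.046))
cv2.imwrite("pics/scene4c.png",cv2.resize(np.ascontiguousarray(s[230:450,270:500,::-1]),(627,600)))
E
```

```text
t 5.15 tcp [ 0.5715 -0.0317  0.0707] yaw 1.2746 z [-0.003 -0.    -1.   ] F [-4.6  0.4  2.6] w 0.0169
cm [-0.12  0.1   0.  ] twist -0.0010148343074170008
((375.6473429951691, 359.3188405797101), 207.0) [ 0.65083527 -0.05741575  0.046     ]
```

View pics/scene4c.png

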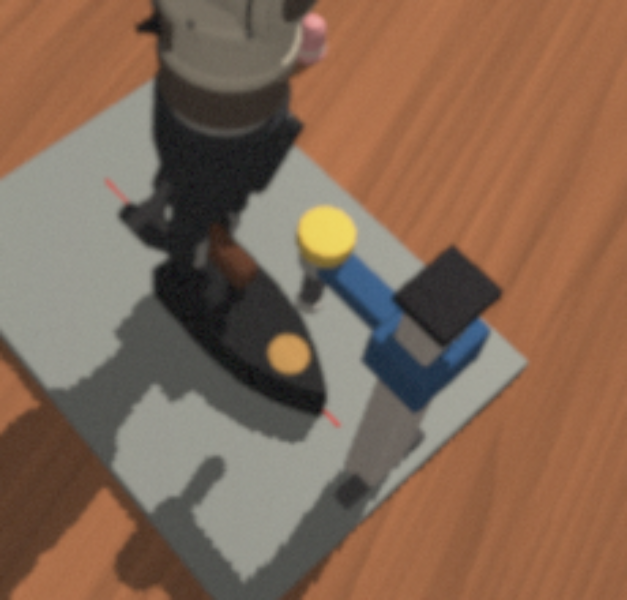

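The roundel shows at crop (289,354). That puts it about 2.5 mm to the side of the foot axis, with the toe along the red line. I'll nudge it sideways, release and rise.

{"name": "send_rows", "arguments": {"motion": "1 0 0.2 0 0; 1 0 0.25 0 0; 1 0 0.25 0 0; 0 0 0.25 0 0; -1 0 0.25 0 0"}}

```text
clock: 5.75
eef_pos: [0.5749, -0.0287, 0.0716]
tool_rot: [0.147, 0.989, 0.001, 0.001]
ft_force: [-0.1, -0.4, 0.7]
grip_width: 0.0449
grasp_force: 0.0
```

{"name": "send_rows", "arguments": {"motion": "-1 0 0 0 0; -1 0 0 0 0; -1 0 0 0 0; -1 0 0 -1 0; -1 0 0 -3 0"}}

```text
clock: 6.25
eef_pos: [0.5724, -0.029, 0.1005]
tool_rot: [0.147, 0.989, -0.0, -0.002]
ft_force: [0.6, 0.1, -0.1]
grip_width: 0.0853
grasp_force: 0.0
```

{"name": "send_rows", "arguments": {"motion": "-1 0 0 -4 0; -1 0 0 -8 0; -1 0 0 -12 0; -1 0 0 -16 0; -1 0 0 -16 0"}}

```text
clock: 6.75
eef_pos: [0.5769, -0.0293, 0.2693]
tool_rot: [0.147, 0.989, 0.001, 0.007]
ft_force: [1.1, 0.4, -0.4]
grip_width: 0.0853
grasp_force: 0.0
```

```bash
python3 - <<'E'
from m import *
go([.6518,-.0551,.235],1.2756)
t=shot("top","top5.png");s=shot("scene","scene5.png")
c=blob(s,(10,90,90),(23,255,255),w2pix("scene",[.651,-.055,.046])[0],14); print(c,pix2z("scene",c[0],.046))
pt=blob(t,(24,150,150),(35,255,255),(369,131),14);e=w2pix("scene",[.652,-.055,.194])[0];ps=blob(s,(23,120,90),(35,255,255),e,18)
print("pad",pt,ps,e,tri(pt[0],ps[0]))
A=np.ascontiguousarray(s[260:420,300:480,::-1]);B=np.ascontiguousarray(t[90:250,280:460,::-1])
cv2.imwrite("pics/c5.png",cv2.resize(np.hstack([A,B]),(800,356)))
E
```

```text
t 6.75 tcp [ 0.5769 -0.0293  0.2693] yaw 1.2751 z [ 0.014 -0.001 -1.   ] F [ 1.1  0.4 -0.4] w 0.0853
cm [-7.87 -0.3   3.54] twist -0.0004988905472991245
((377.14354066985646, 359.00956937799043), 209.0) [ 0.65273064 -0.05548074  0.046     ]
pad ((0.0, 0.0), 0.0) ((389.54744525547443, 314.3905109489051), 274.0) [387.40498759 316.34665922] [0.69360794 0.15458147 0.54916087]
```

View pics/c5.png

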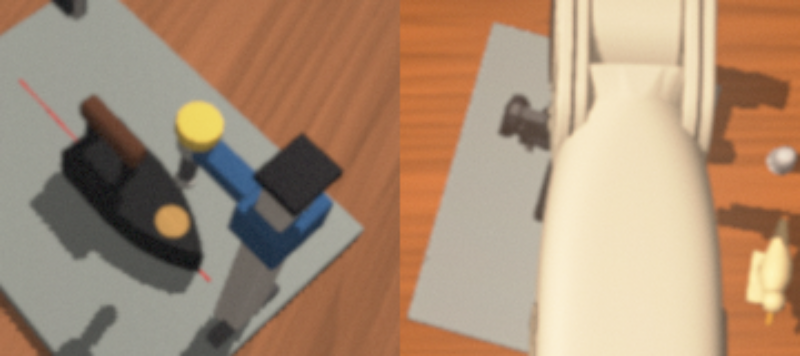

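{"name": "send_rows", "arguments": {"motion": "1 0 0 0 0; 1 -3 -0.1 0 0; 1 -6 -0.2 0 0; 1 -7.9 -0.3 0 0; 1 -7.9 -0.3 0 0"}}

```text
clock: 7.35
eef_pos: [0.6491, -0.0558, 0.2576]
tool_rot: [0.148, 0.989, -0.0, -0.002]
ft_force: [0.2, -0.9, -0.6]
grip_width: 0.0125
grasp_force: 0.0
```

{"name": "send_rows", "arguments": {"motion": "1 0 0 1 0; 1 0 0 2 0; 1 0 0 3 0; 1 0 0 3.5 0; 1 0 0 3.5 0"}}

```text
clock: 7.85
eef_pos: [0.6473, -0.0548, 0.2251]
tool_rot: [0.147, 0.989, -0.0, -0.001]
ft_force: [-0.2, -0.1, -0.2]
grip_width: -0.0001
grasp_force: 0.0
```

```bash
python3 - <<'E'
from m import *
go([.6518,-.0551,.205],1.2756)
print(tri((368.84,130.94),(389.55,314.39)))
E
```

```text
t 7.85 tcp [ 0.6473 -0.0548  0.2251] yaw 1.2752 z [-0.002  0.    -1.   ] F [-0.2 -0.1 -0.2] w -0.0001
cm [-0.44  0.1   2.01] twist -0.0003626890333576771
[ 0.65359693 -0.05329293  0.1988024 ]
```

{"name": "send_rows", "arguments": {"motion": "1 -0.4 0.1 0.5 0; 1 -0.4 0.1 1.2 0; 1 -0.4 0.1 1.8 0; 1 -0.4 0.1 2 0; 1 -0.4 0.1 2 0"}}

```text
clock: 8.35
eef_pos: [0.6522, -0.0553, 0.2056]
tool_rot: [0.147, 0.989, -0.0, -0.001]
ft_force: [-0.3, -0.8, 0.2]
grip_width: -0.0002
grasp_force: 0.0
```

{"name": "send_rows", "arguments": {"motion": "1 0 0 0.2 0; 1 0 0 0.4 0; 1 0 0 0.6 0; 1 0 0 0.8 0; 1 0 0 1 0"}}

```text
clock: 8.85
eef_pos: [0.6528, -0.0553, 0.1971]
tool_rot: [0.147, 0.989, 0.0, 0.001]
ft_force: [-1.2, 0.0, 4.0]
grip_width: 0.0002
grasp_force: 2.1
```

{"name": "send_rows", "arguments": {"motion": "1 0 0 0.2 0; 1 0 0 0.4 0; 1 0 0 0.6 0; 1 0 0 0.8 0; 1 0 0 1 0"}}

```text
clock: 9.35
eef_pos: [0.6528, -0.0553, 0.1862]
tool_rot: [0.147, 0.989, 0.0, 0.0]
ft_force: [-0.8, -0.4, 4.3]
grip_width: 0.0001
grasp_force: 2.1
```

{"name": "send_rows", "arguments": {"motion": "1 0 0 0.4 0; 1 0 0 0.8 0; 1 0 0 1.2 0; 1 0 0 1.6 0; 1 0 0 2 0"}}

```text
clock: 9.85
eef_pos: [0.6527, -0.0553, 0.166]
tool_rot: [0.147, 0.989, 0.0, 0.0]
ft_force: [0.4, -1.0, 3.1]
grip_width: -0.0005
grasp_force: 2.1
```

{"name": "send_rows", "arguments": {"motion": "1 0 0 0.4 0; 1 0 0 0.8 0; 1 0 0 1.2 0; 1 0 0 1.6 0; 1 0 0 2 0"}}

```text
clock: 10.35
eef_pos: [0.6527, -0.0553, 0.146]
tool_rot: [0.147, 0.989, -0.0, 0.0]
ft_force: [1.2, -0.3, 3.7]
grip_width: 0.0002
grasp_force: 2.1
```

{"name": "send_rows", "arguments": {"motion": "1 0 0 0.2 0; 1 0 0 0.4 0; 1 0 0 0.6 0; 1 0 0 0.6 0; 1 0 0 0.6 0"}}

```text
clock: 10.85
eef_pos: [0.6523, -0.0553, 0.1399]
tool_rot: [0.147, 0.989, -0.0, -0.0]
ft_force: [2.2, -0.4, 2.8]
grip_width: -0.0001
grasp_force: 1.1
```

```bash
python3 - <<'E'
from m import *
go([.6518,-.0551,.124],1.2756)
s=shot("scene","scene6.png"); cv2.imwrite("pics/c6.png",cv2.resize(np.ascontiguousarray(s[260:420,310:470,::-1]),(600,600)))
E
```

```text
t 10.85 tcp [ 0.6523 -0.0553  0.1399] yaw 1.2749 z [-0.001  0.    -1.   ] F [ 2.2 -0.4  2.8] w -0.0001
cm [0.05 0.   1.59] twist -0.0006568482480304727
```

View pics/c6.png

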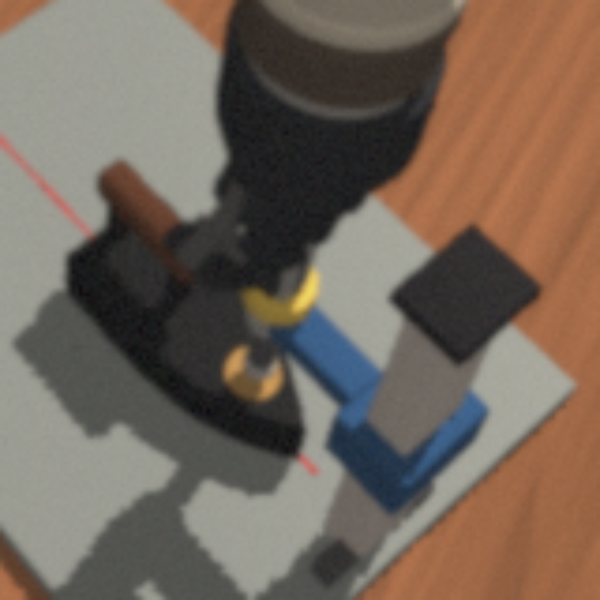

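The foot, at crop (262,368), still stands just above the roundel, and the force is unchanged. By geometry, contact comes at pad height about 0.131 and half spring travel at about 0.124, so the listed "slide = h + foot" appears to have the wrong sign. I'll go on and watch the force.

{"name": "send_rows", "arguments": {"motion": "1 0 0 0.2 0; 1 0 0 0.4 0; 1 0 0 0.6 0; 1 0 0 0.7 0; 1 0 0 0.7 0"}}

```text
clock: 11.4
eef_pos: [0.6523, -0.0552, 0.1329]
tool_rot: [0.147, 0.989, -0.0, -0.0]
ft_force: [1.2, 0.5, 3.0]
grip_width: -0.0003
grasp_force: 1.2
```

{"name": "send_rows", "arguments": {"motion": "1 0 0 0.1 0; 1 0 0 0.2 0; 1 0 0 0.3 0; 1 0 0 0.4 0; 1 0 0 0.5 0"}}

```text
clock: 11.9
eef_pos: [0.6523, -0.0553, 0.1286]
tool_rot: [0.147, 0.989, 0.0, -0.0]
ft_force: [-0.2, -0.1, 5.9]
grip_width: -0.0005
grasp_force: 2.9
```

{"name": "send_rows", "arguments": {"motion": "1 0 0 0.1 0; 1 0 0 0.2 0; 1 0 0 0.3 0; 1 0 0 0.4 0; 1 0 0 0.4 0"}}

```text
clock: 12.4
eef_pos: [0.6523, -0.0552, 0.1246]
tool_rot: [0.147, 0.989, 0.0, -0.0]
ft_force: [-1.4, -0.1, 5.3]
grip_width: -0.0001
grasp_force: 2.8
```

The force rose between 0.133 and 0.129, so the foot is standing on the roundel. At 0.1246 the spring is in about 6.5 mm. Backing off straight up.

{"name": "send_rows", "arguments": {"motion": "1 0 0 -0.3 0; 1 0 0 -1 0; 1 0 0 -3 0; 1 0 0 -6 0; 1 0 0 -9 0"}}

```text
clock: 12.9
eef_pos: [0.6519, -0.0552, 0.2144]
tool_rot: [0.147, 0.989, -0.0, -0.001]
ft_force: [0.3, -0.9, 0.1]
grip_width: -0.0001
grasp_force: 0.0
```

{"name": "send_rows", "arguments": {"motion": "1 0 0 -4 0; 1 4 0 -5 0; 1 8 0 -5 0; 1 8 0 -5 0; 1 8 0 -5 0"}}

```text
clock: 13.4
eef_pos: [0.5752, -0.0317, 0.2646]
tool_rot: [0.147, 0.989, -0.0, -0.0]
ft_force: [0.1, -0.3, 0.5]
grip_width: -0.0001
grasp_force: 0.0
```

{"name": "send_rows", "arguments": {"motion": "1 4 0 0 0; 1 8 0 0 0; 1 12 0 0 0; 1 12 0 0 0; 1 12 0 0 0"}}

```text
clock: 13.9
eef_pos: [0.4624, 0.003, 0.2651]
tool_rot: [0.147, 0.989, 0.0, 0.001]
ft_force: [0.9, -1.0, -0.2]
grip_width: -0.0001
grasp_force: 0.0
```

```bash
python3 - <<'E'
from m import *
go([.6518,-.0551,.25],1.2756)
t=shot("top","top7.png");s=shot("scene","scene7.png")
e=[w2pix(n,[.652,-.055,.124])[0] for n in("top","scene")]
pt=blob(t,(24,150,150),(35,255,255),e[0],14);ps=blob(s,(23,120,90),(35,255,255),e[1],18)
print("pad",pt,ps,e,tri(pt[0],ps[0]))
A=np.ascontiguousarray(s[260:420,300:480,::-1]);B=np.ascontiguousarray(t[90:250,280:460,::-1])
cv2.imwrite("pics/c7.png",cv2.resize(np.hstack([A,B]),(800,356)))
E
```

```text
t 13.9 tcp [0.4624 0.003  0.2651] yaw 1.2753 z [ 0.002 -0.    -1.   ] F [ 0.9 -1.  -0.2] w -0.0001
cm [-19.81  -0.04   1.55] twist -0.00030689934205851976
pad ((365.859375, 139.5), 128.0) ((383.45106382978724, 338.4808510638298), 235.0) [array([366.69485754, 139.79609728]), array([382.02173271, 338.02130556])] [ 0.65364744 -0.05322891  0.12121516]
```

View pics/c7.png

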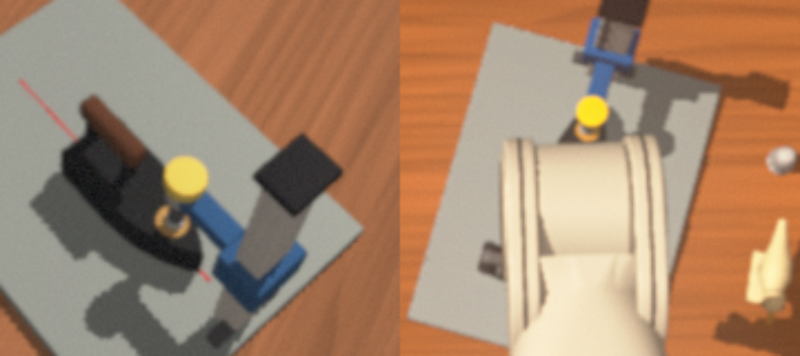

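The foot stands centred on the roundel, at scene crop (172,220). The pad is at about 0.121–0.125 m, the iron lies along the red line, and the arm is clear. Handing in.

```bash
python3 -c "
from workcell import workorder; print(workorder.job_done())"
```

```text
the job is handed in; nothing more can be done
None
```

I handed the job in, but got no verdict back: the iron is in place with its toe to the red mark, the foot stands on the roundel with its spring in about 6.5 mm, and the arm is clear. The pad height contradicts the listed "slide = h + foot"; the foot landed where slide = h − foot predicts.

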